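# Put two grinding wheels away upright in the wheel rack

## Task

Put the two grinding wheels that lean on the wooden easels away in the wire rack: stand each one upright between its tines, the thick large wheel in the wide slot and the thin smaller wheel in the narrow slot, resting on both rails. Set the wheels down rather than dropping them, since they chip, and leave the worn wheel in the middle slot and the other things on the worktop where they are.

Things in the scene. Friction and masses are not known exactly. Their poses are not given: they have to be found in the camera images.
- thick_wheel: Large grey grinding wheel, a flat disc 125 mm in diameter and 20 mm thick, bore plugged, 0.35 to 0.65 kg, loose. At the start it leans on one of the two easels. The axle runs along its own z; origin at the middle of its thickness on the axle.
- thin_wheel: Smaller grey grinding wheel, a flat disc 100 mm in diameter and 12 mm thick, bore plugged, 0.15 to 0.29 kg, loose. At the start it leans on the other easel. The axle runs along its own z; origin at the middle of its thickness on the axle.
- worn_wheel: Grey worn grinding wheel, 90 mm in diameter and 16 mm thick, that already stands loose in the rack's middle slot; stays there. The axle runs along its own z; origin at the middle of its thickness on the axle.
- easel_a: Plywood easel fixed to the worktop, base 100 x 96 x 10 mm; origin under the base's centre, z up. Two slats (18 mm wide, 46 mm apart) lean 35 degrees from vertical, tops towards its -x (the robot). The wheel lies on their upper face, which looks to +x and up, its rim on two pegs 64 mm apart. The slats end 72 mm up the slope from the pegs; above them the wheel stands free on both faces.
- easel_b: Second easel, the same as easel_a; which of the two is left or right varies. Up the slope from the peg axes, the thin wheel's centre is at 43 mm and its top at 93 mm, the thick wheel's at 58 and 121 mm. The pegs are 8 mm thick and stand 30 mm out square to the slats. A cross bar joins the slats behind, up to 47 mm.
- rack: Wire wheel rack fixed to the worktop, base 130 (x) x 195 (y) x 12 mm; origin under its centre, z up. Two rails 8 mm thick run along y at x = +-32 mm. Slots at y = +70 (wide), 0 (taken), -70 mm (narrow), each with four upright 6 mm tines, two a side at x = +-32 mm, tops rounded, 70 mm above the worktop. A wheel stands with its axle along the rack's y, rim on both rails.
- wide_slot (a point): Middle of the wide slot (26 mm clear between its tines), halfway between the rails at the height of their axes, 20 mm above the worktop; axes as the rack. The thick wheel at rest has its centre 58 mm above this point.
- narrow_slot (a point): Middle of the narrow slot (18 mm clear between its tines), halfway between the rails at the height of their axes, 20 mm above the worktop; axes as the rack. The thin wheel at rest has its centre 43.5 mm above this point.
- sanding_block: Brown sanding block 66 x 114 x 34 mm, loose, at the front edge before the easels; a bystander. Origin under its centre.
- electrical_tape: Small black tape roll 58 mm across, 19 mm high, lying loose before the easels; a bystander. Origin under its centre.
- masking_tape: Cream tape roll 104 mm across, 25 mm high, lying loose behind the rack; a bystander. Origin under its centre.

How it is judged:
By the outcome, as a careful person would: the job done as asked, in the order asked, and still so for the second after the job is handed in, with the robot touching nothing.
It also fails if it takes over 54 s, if anything falls off the work surface, if the arm or the gripper's body presses on something with over 40 N, if the wrist force passes 120 N, or if a joint passes its speed limit or range.

## Robot

A 6-joint arm with a two-finger parallel gripper is mounted at the origin on a cart in front of the work surface, level with it; the furniture and walls round the work are solid. World frame = base frame: x ahead of the robot, y to its left, z up, the work surface at z = 0. Lengths are in m, angles in degrees, forces in N, time in s.
With the tool pointing down it reaches from about 0.325 to 0.875 m from the base axis. Payload 4.4 kg.
Tool frame: the origin (TCP) lies midway between the tips of the shut fingers; the grasp point (between the pads) lies 19 mm behind it; z points along the fingers, y is the line along which they close (so a half turn about z gives the same grasp; the last joint's range is limited). The gripper opens to 85 mm and grips with 20 to 120 N. Pads are 22 mm wide; open, the fingers measure 114 mm over their backs; the gripper's body (76 mm by 85 mm) begins 54 mm behind the grasp point. The pads swing forward as they close: fully open they stand 13 mm farther back than shut.
Start: joints at [67.924, 11.837, 88.321, -0, 79.842, -8.623], TCP at [0.134, 0.559, 0.231] pointing down, gripper open.
Joint ranges: [-156.59, 156.59], [-49.26, 127.26], [12.9, 141.05], [-63.56, 243.56], [4.71, 150.69], [-161.64, 161.64]. Speed limits (degrees/s): [159.86, 159.86, 180, 180, 180, 180].

## Interface

Orientations are given as [roll, pitch, yaw] about the fixed x, y, z axes, in that order (R = Rz(yaw) Ry(pitch) Rx(roll)).
In Python, from cell import ctrl, vision gives the robot as it stands.
- The arm moves only by the tool servo_tool, never from a script. Its argument "moves" is a list of rows, each an object of numbers: "tx", "ty", "tz": the shift along the tool's x, y, z in cm; "wx", "wy", "wz": the turn, a rotation vector about the tool's x, y, z in rad; "gripper": the closure, from 0 (fully open) to 1 (shut). In form: [{"tx": .., "ty": .., "tz": .., "wx": .., "wy": .., "wz": .., "gripper": ..}, ...]. A call has exactly 8 rows; each row shifts and turns the commanded pose from where the row before left it, along the tool's axes as they then stand; what a row does not reach is not made up. A row lasts 1/8 s, in which the tool goes at most 62.5 mm and 10.7 degrees, less where a joint would pass 70% of its speed; a pose out of reach is approached as far as the arm can. A call with a gripper value outside its range is refused whole. The fingers move at their own pace and stop on an object; "grip_force" is the grip in N (left out, the last holds). Time passes only in rows, so rows that do not move let the fingers close, or fill a call up. It gives the time, the measured TCP pose, the force, the opening and the grip force at its end, in the units of the state.
- ctrl.state(): the state, without advancing time (a new reading comes with each control period).
- vision.grab_frame(name): name is "scene" or "top"; returns the picture (480x640x3 uint8, blue, green, red); there is no depth.
- vision.camera_info(name): a dict with "vfov" (degrees; the focal length in pixels is half the picture's height over the tangent of half this angle, whatever the lens; pixels are square), "cx", "cy" (the principal point, pixels), "rvec" (rotation vector, rad) and "tvec" (3), from world to camera coordinates, as OpenCV has them. Camera axes: x right, y down, z forward; pixel columns grow to the right and rows downward; lengths in m; the calibration is good to about 2 mm. A picture is of the moment at which its call begins. camera_info takes no time and is no camera call.
- ctrl.job_done(): hands the job in; it is judged then, once.
The state is a dict: "time": time; "joints": joint angles; "qvel": joint speeds; "joint_torque": joint torques, N m; "tool_pos": TCP position; "orientation": TCP orientation; "contact_force": force on the tool from outside, world axes, zero at the start; "ft_torque": the same for the moment, N m; "grip_width": finger opening in m; "gripper_force": force on a finger pad.
Only numpy, scipy, OpenCV 4.12 (cv2) and the standard library are available. Lean on these libraries where they do the work, as an engineer would, in place of code of your own. Each camera call takes 0.05 s, during which the arm holds its last target. There are 200 camera calls.

## Working session

There is one attempt and no reset: what is moved stays moved. The work goes in short steps, Python scripts to look and compute and a tool call to move; the robot and the scene stay as the last step left them, time stands still between calls to the robot, and variables do not carry over. Pictures are saved under pics/ and viewed, at most 10 in all, crops included, and the job is handed in when it is done.

Besides the shell and the picture viewer there is one more tool, called in YAML: its name, and indented under it one key for each argument. servo_tool: Moves the arm, as the interface text tells. Its arguments: {"type":"object","properties":{"moves":{"type":"array"},"grip_force":{"type":"number"}},"required":["moves"]}

```bash
mkdir -p pics; ls; python3 - <<'E'
from cell import ctrl, vision
import cv2
for n in("scene","top"):
    cv2.imwrite(f"pics/{n}0.png",vision.grab_frame(n)); print(vision.camera_info(n))
print(ctrl.state())
E
```

```text
pics
{'vfov': 51.94066507214898, 'cx': 306.9540668438871, 'cy': 240.14199101457297, 'rvec': array([ 2.20953494, -1.16183624,  0.41493222]), 'tvec': array([-0.17786897,  0.46739964,  0.66576361])}
{'vfov': 46.812996732850856, 'cx': 317.0712927942051, 'cy': 252.07738667841025, 'rvec': array([ 2.18775025, -2.14860068,  0.1307985 ]), 'tvec': array([0.1472063 , 0.56304818, 1.13915035])}
{'time': 0.1, 'joints': array([ 6.79242338e+01,  1.18800826e+01,  8.83987054e+01,  4.61653204e-04,
        7.98419976e+01, -8.62417808e+00]), 'qvel': array([-0.00465557, -0.02413687, -0.13327435, -0.01172598,  0.00122283,
       -0.00615017]), 'joint_torque': array([-3.97472550e-04, -3.84094620e+01, -2.92549539e+01, -2.26712800e-04,
        4.93883999e-03,  7.56286170e-06]), 'tool_pos': array([0.13351216, 0.55856443, 0.23021747]), 'orientation': array([-1.79880648e+02, -1.85612109e-02,  1.66548311e+02]), 'contact_force': array([ 0.00998069, -0.28147141, -0.89983903]), 'ft_torque': array([0.01305835, 0.02845959, 0.03237972]), 'gripper_force': 0.0, 'grip_width': 0.08556742127387568}
```

View pics/scene0.png

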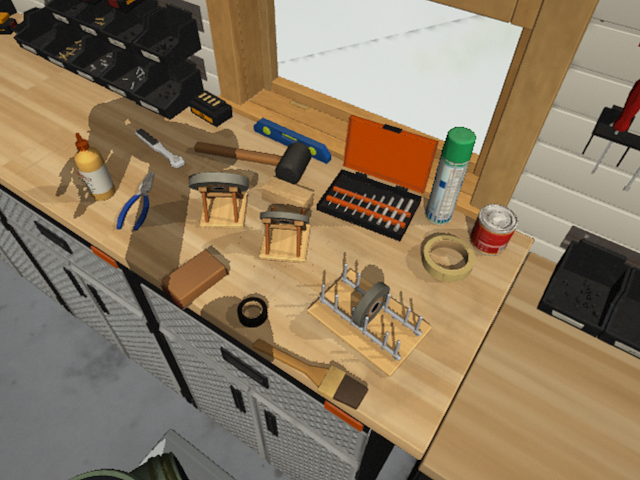

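View pics/top0.png

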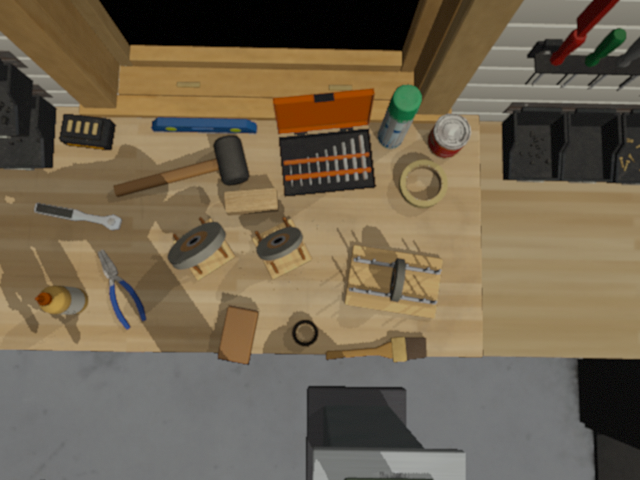

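The scene shows the easels at about (220,200), with the thick wheel, and (285,232), with the thin one. The rack is at (370,315) and its wide slot is not yet identified. In the top view the thick wheel is at (197,245), the thin wheel at (279,242) and the rack at (395,280).

```bash
python3 - <<'E'
import cv2
a=cv2.imread("pics/top0.png"); b=cv2.imread("pics/scene0.png")
def crop(im,x0,y0,x1,y1,s,n):
    c=cv2.resize(im[y0:y1,x0:x1],None,fx=s,fy=s,interpolation=cv2.INTER_CUBIC)
    for x in range((x0+9)//10*10,x1,10): cv2.putText(c,str(x) if x%20==0 else "|",(int((x-x0+.5)*s)-8,8),0,.3,(0,0,255)); 
    for y in range((y0+9)//10*10,y1,10): cv2.putText(c,str(y)+"-",(0,int((y-y0+.5)*s)+3),0,.3,(0,0,255))
    cv2.imwrite(n,c)
crop(a,155,205,315,285,5,"pics/te.png")
crop(a,335,235,450,320,6,"pics/tr.png")
crop(b,180,160,440,375,2.75,"pics/sc.png")
E
```

```text
(no output)
```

View pics/te.png

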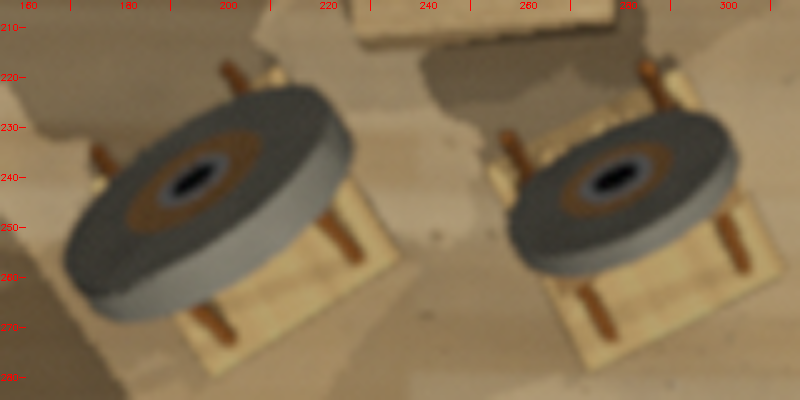

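View pics/tr.png

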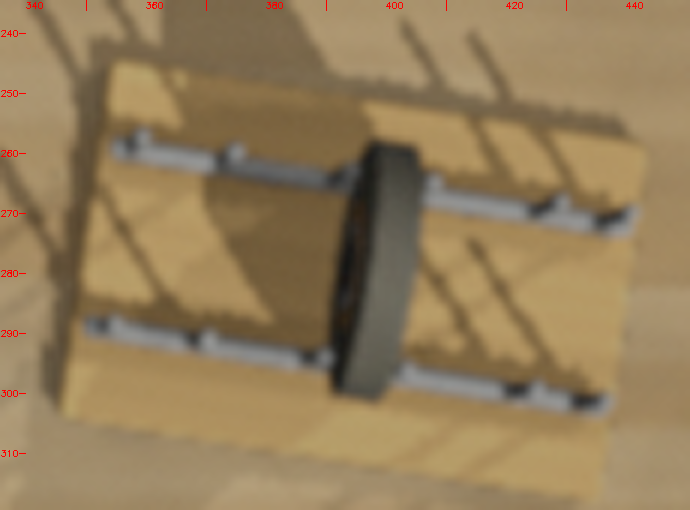

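View pics/sc.png

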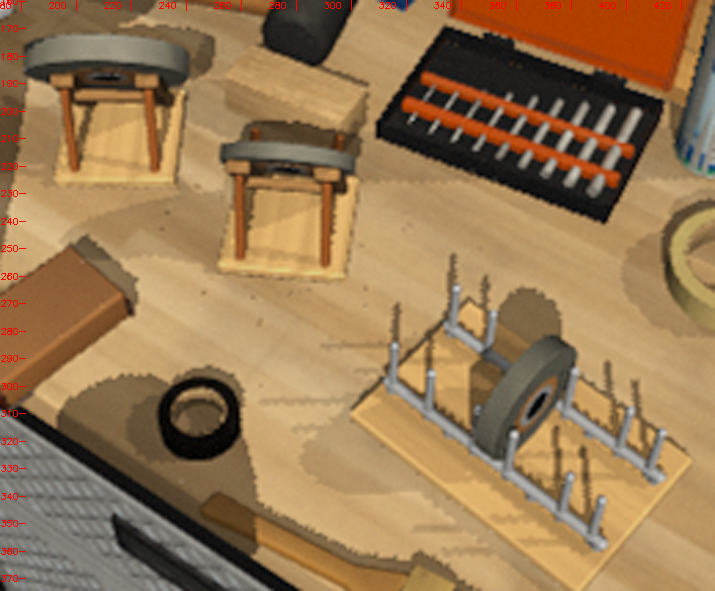

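Read-off from the crops: the rack base corners are sharp in the top view, and the left (+y) slot is the wide one. The thick wheel's bore is at about (193.8,241) and the thin wheel's at about (278.2,240.6). Next I triangulate.

```bash
cat > h.py <<'E'
import numpy as np, cv2
from cell import ctrl, vision
from scipy.optimize import least_squares
from scipy.spatial.transform import Rotation as Ro
CI={n:vision.camera_info(n) for n in("scene","top")}
def proj(n,P):
    c=CI[n]; f=240/np.tan(np.radians(c["vfov"]/2)); R=cv2.Rodrigues(c["rvec"])[0]
    p=np.atleast_2d(P)@R.T+c["tvec"]; return p[:,:2]/p[:,2:]*f+[c["cx"],c["cy"]]
T=lambda u,v:(155+u/5-.5,205+v/5-.5)
K=lambda u,v:(335+u/6-.5,235+v/6-.5)
S=lambda u,v:(180+u/2.75-.5,160+v/2.75-.5)
def pose2(p,L): # x,y,yaw
    c,s=np.cos(p[2]),np.sin(p[2]); L=np.asarray(L,float); return np.c_[p[0]+c*L[:,0]-s*L[:,1],p[1]+s*L[:,0]+c*L[:,1],L[:,2]]
def fitbase(obs,x0):
    f=lambda p:np.concatenate([(proj(n,pose2(p,[l]))[0]-px) for n,l,px in obs])
    r=least_squares(f,x0,loss="soft_l1"); return r.x,f(r.x).reshape(-1,2).round(1)
E
python3 - <<'E'
from h import *
for n in CI:
    R=cv2.Rodrigues(CI[n]["rvec"])[0]; print(n,(-R.T@CI[n]["tvec"]).round(3))
a,b=.065,.0975;z=.012
p,r=fitbase([("top",(a,b,z),K(110,60)),("top",(a,-b,z),K(645,142)),("top",(-a,-b,z),K(597,503)),("top",(-a,b,z),K(65,412)),
 ("scene",(-a,b,z),S(352,412)),("scene",(a,-b,z),S(690,460)),("scene",(-a,-b,z),S(580,588)),
 ("top",(.032,.102-.0,.02),K(115,147))][:7],[.5,-.1,0])
print("rack",p,np.degrees(p[2]),r.tolist())
a,b,z=.05,.048,.01
E={}
E["thick"]=fitbase([("top",(-a,-b,z),T(398,255)),("top",(-a,b,z),T(213,373)),("scene",(-a,b,z),S(57,179)),("scene",(-a,-b,z),S(176,181)),("scene",(a,-b,z),S(187,90))],[.6,.2,.4])
E["thin"]=fitbase([("top",(-a,-b,z),T(783,270)),("top",(-a,b,z),T(590,366)),("top",(a,b,z),T(488,170)),("top",(a,-b,z),T(688,68)),("scene",(-a,b,z),S(221,267)),("scene",(-a,-b,z),S(346,275)),("scene",(a,-b,z),S(358,178))],[.6,.2,.4])
for k,bt,bs,h,rad in(("thick",T(194,180),S(106,77),.010,.0625),("thin",T(616,178),S(291,168),.006,.05)):
    p,r=E[k]; print(k,p,np.degrees(p[2]),r.tolist())
    n=np.array([np.cos(p[2])*np.cos(.6109),np.sin(p[2])*np.cos(.6109),np.sin(.6109)])
    f=lambda c:np.r_[proj("top",c+h*n)[0]-bt,proj("scene",c-h*n)[0]-bs]
    q=least_squares(f,[p[0],p[1],.1]); d=q.x[:2]-p[:2]; c,s=np.cos(p[2]),np.sin(p[2])
    print(" centre",q.x.round(4),q.fun.round(1),"in easel",c*d[0]+s*d[1],-s*d[0]+c*d[1])
    u=np.array([-c*np.sin(.6109),-s*np.sin(.6109),np.cos(.6109)]); w=np.array([-s,c,0])
    for nm,P in(("w+",w),("w-",-w),("u",u),("-u",-u)): print(nm,"top",(proj("top",q.x+h*n+rad*P)[0]*5-[775-2.5,1025-2.5]).round(0),"sc",((proj("scene",q.x-h*n+rad*P)[0]+.5-[180,160])*2.75).round(0))
E
```

```text
scene [ 0.049 -0.185  0.81 ]
top [0.43  0.167 1.193]
rack [ 0.50365594 -0.00734181 -0.13695627] -7.847016278634355 [[0.1, -0.5], [0.8, -0.2], [0.9, -0.1], [-1.3, 0.8], [-1.5, -0.5], [1.5, -1.5], [-0.6, 1.3]]
thick [0.56687488 0.39923212 0.58711895] 33.639438136820296 [[1.5, 0.1], [0.1, 0.6], [-0.9, -0.6], [-0.0, -0.8], [0.3, -0.4]]
 centre [0.5652 0.4012 0.0859] [-0.   0.   0.1 -0. ] in easel -0.0002510702423717474 0.002568818422000934
w+ top [ 59. 264.] sc [25. 76.]
w- top [327.  97.] sc [187.  78.]
u top [214. 241.] sc [90. 61.]
-u top [175. 125.] sc [121.  91.]
thin [0.56936631 0.23208612 0.49661757] 28.454091079453935 [[1.7, 0.1], [0.4, 1.5], [-0.3, -0.5], [-0.6, -0.3], [-1.0, -0.5], [-0.0, 0.5], [0.6, -0.7]]
 centre [0.5751 0.2347 0.0709] [ 0.6 -0.5 -0.8  0.1] in easel 0.0063238633146903995 -0.0004521305625637302
w+ top [509. 232.] sc [222. 163.]
w- top [728. 120.] sc [356. 174.]
u top [646. 226.] sc [281. 159.]
-u top [594. 129.] sc [296. 176.]
```

```bash
cat >> h.py <<'E'
def cur():
    s=ctrl.state(); return np.array(s["tool_pos"]),Ro.from_euler("xyz",s["orientation"],degrees=True)
def frame(y,z):
    x=np.cross(y,z); return Ro.from_matrix(np.c_[x,y,z])
def rows(p0,R0,p1,R1,n):
    "n rows straight in world; print tool-frame shifts cm + constant turn"
    w=(R0.inv()*R1).as_rotvec()/n; R=R0; out=[]
    for i in range(n):
        out.append(np.r_[R.inv().apply((p1-p0)/n)*100,w]); R=R*Ro.from_rotvec(w)
    o=np.array(out); print("deg/row",np.degrees(np.linalg.norm(w)).round(1),"mm/row",(np.linalg.norm(p1-p0)/n*1e3).round(1))
    print(np.array2string(o if np.linalg.norm(w)>.005 else o[:1],precision=3,suppress_small=True))
def easel(yaw):
    c,s=np.cos(yaw),np.sin(yaw);a=np.radians(35)
    return np.array([c*np.cos(a),s*np.cos(a),np.sin(a)]),np.array([-c*np.sin(a),-s*np.sin(a),np.cos(a)])
E
python3 - <<'E'
from h import *
a,b=.065,.0975;z=.012
obs=[("top",(a,b,z),K(110,60)),("top",(a,-b,z),K(645,142)),("top",(-a,-b,z),K(597,503)),("top",(-a,b,z),K(65,412)),
 ("scene",(-a,b,z),S(352,412)),("scene",(a,-b,z),S(690,460)),("scene",(-a,-b,z),S(580,588))]
for x,y,u,v in[(-32,86,392,345),(-32,54,430,373),(-32,-58,567,477),(-32,-82,600,499),(32,86,455,290),(32,54,491,314),(32,-58,629,409),(32,-82,660,432)]:
    obs.append(("scene",(x/1e3,y/1e3,.069),S(u,v)))
p,r=fitbase(obs,[.5,0,0]); print("rack",p,np.degrees(p[2]),r.tolist())
for nm,y in(("wide",.07),("narrow",-.07)): print(nm,pose2(p,[(0,y,.02)]).round(4))
n,u=easel(.587); c=np.array([.5652,.4012,.0859])
p0,R0=cur(); R1=frame(n,-u); pre=c+u*.12+n*.001
rows(p0,R0,pre,R1,8); print(pre,R1.as_euler("xyz",True))
E
```

```text
rack [ 0.50228756 -0.00723923 -0.13690172] -7.843891012541355 [[0.1, 0.1], [0.7, 0.4], [0.9, 0.5], [-1.4, 1.5], [-1.9, 0.0], [1.2, -1.0], [-1.0, 1.9], [0.3, -0.1], [-0.1, -0.3], [0.7, -0.6], [0.3, -0.0], [-0.1, -1.0], [0.1, -0.4], [0.0, 0.1], [0.2, -0.3]]
wide [[0.5118 0.0621 0.02  ]]
narrow [[ 0.4927 -0.0766  0.02  ]]
deg/row 6.9 mm/row 53.1
[[-5.127 -1.279  0.569 -0.073 -0.029  0.091]
 [-5.207 -0.854  0.639 -0.073 -0.029  0.091]
 [-5.245 -0.43   0.741 -0.073 -0.029  0.091]
 [-5.242 -0.013  0.875 -0.073 -0.029  0.091]
 [-5.198  0.391  1.037 -0.073 -0.029  0.091]
 [-5.113  0.776  1.227 -0.073 -0.029  0.091]
 [-4.988  1.137  1.441 -0.073 -0.029  0.091]
 [-4.825  1.468  1.677 -0.073 -0.029  0.091]]
[0.50857445 0.36353158 0.18477182] [145.           0.         123.63262257]
```

servo_tool:
  moves:
    - {"tx": -5.13,"ty": -1.28,"tz": 0.57,"wx": -0.073,"wy": -0.029,"wz": 0.091,"gripper": 0.42}
    - {"tx": -5.21,"ty": -0.85,"tz": 0.64,"wx": -0.073,"wy": -0.029,"wz": 0.091,"gripper": 0.42}
    - {"tx": -5.25,"ty": -0.43,"tz": 0.74,"wx": -0.073,"wy": -0.029,"wz": 0.091,"gripper": 0.42}
    - {"tx": -5.24,"ty": -0.01,"tz": 0.88,"wx": -0.073,"wy": -0.029,"wz": 0.091,"gripper": 0.42}
    - {"tx": -5.2,"ty": 0.39,"tz": 1.04,"wx": -0.073,"wy": -0.029,"wz": 0.091,"gripper": 0.42}
    - {"tx": -5.11,"ty": 0.78,"tz": 1.23,"wx": -0.073,"wy": -0.029,"wz": 0.091,"gripper": 0.42}
    - {"tx": -4.99,"ty": 1.14,"tz": 1.44,"wx": -0.073,"wy": -0.029,"wz": 0.091,"gripper": 0.42}
    - {"tx": -4.83,"ty": 1.47,"tz": 1.68,"wx": -0.073,"wy": -0.029,"wz": 0.091,"gripper": 0.42}
  grip_force: 50

```text
time: 1.1
tool_pos: [0.51, 0.3624, 0.1859]
orientation: [144.7, 0.0, 123.2]
contact_force: [0.9, 1.2, 0.1]
grip_width: 0.0495
gripper_force: 0.0
```

servo_tool:
  moves:
    - {}
    - {}
    - {}
    - {}
    - {}
    - {}
    - {}
    - {}

```text
invalid input
```

```bash
python3 - <<'E'
from h import *
n,u=easel(.587); c=np.array([.5652,.4012,.0859])
p0,R0=cur(); R1=frame(n,-u); print(p0,R0.as_euler("xyz",True))
rows(p0,R0,c+u*.06+n*.001,R1,4); rows(c+u*.06,R1,c+u*.022,R1,4)
E
```

```text
[0.50996759 0.36243434 0.1858576 ] [1.44714169e+02 2.17669952e-02 1.23232602e+02]
deg/row 0.1 mm/row 15.2
[[ 0.049 -0.035  1.514  0.001  0.001 -0.001]]
deg/row 0.0 mm/row 9.5
[[-0.   -0.    0.95  0.    0.    0.  ]]
```

servo_tool:
  moves:
    - {"tx": 0.05,"ty": -0.04,"tz": 1.5,"wx": 0.001,"gripper": 0.42}
    - {"tx": 0.05,"ty": -0.04,"tz": 1.5,"wx": 0.001,"gripper": 0.42}
    - {"tx": 0.05,"ty": -0.03,"tz": 1.5,"wx": 0.001,"gripper": 0.42}
    - {"tx": 0.05,"ty": -0.03,"tz": 1.5,"wx": 0.001,"gripper": 0.42}
    - {"tz": 1.3,"gripper": 0.42}
    - {"tz": 1.3,"gripper": 0.42}
    - {"tz": 1.2,"gripper": 0.42}
    - {"tz": 0,"gripper": 0.42}

```text
invalid input
```

```bash
python3 - <<'E'
from h import *
a=vision.grab_frame("scene")[130:250,170:290]; b=vision.grab_frame("top")[200:320,130:250]
cv2.imwrite("pics/g1.png",np.hstack([cv2.resize(i,(400,400),interpolation=2) for i in(a,b)]))
print(cur()[0], cur()[1].as_euler("xyz",True))
E
```

```text
[0.51050724 0.36027963 0.18391465] [1.44966259e+02 5.59112949e-02 1.23073485e+02]
```

View pics/g1.png

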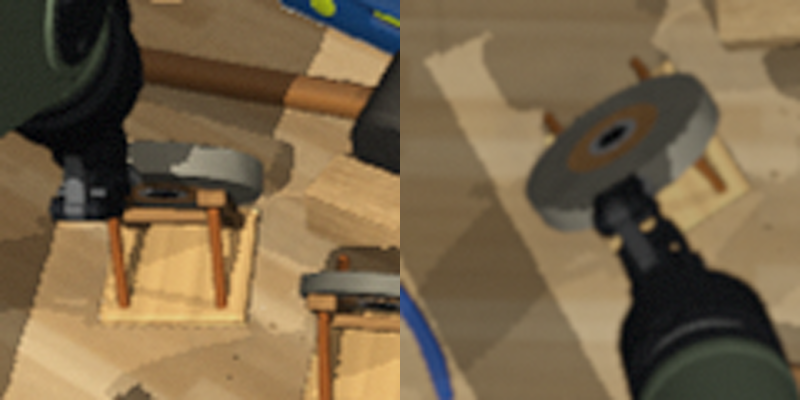

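The picture is of the pre-approach, because the last call was refused (every row needs all its keys). The gripper is over the thick wheel's upper rim at about (620,205) in the right half, lined up with the bore.

```bash
python3 - <<'E'
from h import *
n,u=easel(.587); c=np.array([.5652,.4012,.0859])
p0,R0=cur(); R1=frame(n,-u); print(p0,R0.as_euler("xyz",True))
rows(p0,R0,c+u*.022+n*.001,R1,8)
E
```

```text
[0.51050724 0.36027963 0.18391465] [1.44966259e+02 5.59112949e-02 1.23073485e+02]
deg/row 0.1 mm/row 12.2
[[ 0.055  0.007  1.217  0.     0.001 -0.001]]
```

servo_tool:
  moves:
    - {"tx": 0.06,"ty": 0.01,"tz": 1.4,"wx": 0,"wy": 0.001,"wz": -0.001,"gripper": 0.42}
    - {"tx": 0.06,"ty": 0.01,"tz": 1.4,"wx": 0,"wy": 0.001,"wz": -0.001,"gripper": 0.42}
    - {"tx": 0.06,"ty": 0.01,"tz": 1.4,"wx": 0,"wy": 0.001,"wz": -0.001,"gripper": 0.42}
    - {"tx": 0.06,"ty": 0.01,"tz": 1.4,"wx": 0,"wy": 0.001,"wz": -0.001,"gripper": 0.42}
    - {"tx": 0.06,"ty": 0.01,"tz": 1.4,"wx": 0,"wy": 0.001,"wz": -0.001,"gripper": 0.42}
    - {"tx": 0.06,"ty": 0.01,"tz": 1.4,"wx": 0,"wy": 0.001,"wz": -0.001,"gripper": 0.42}
    - {"tx": 0.06,"ty": 0,"tz": 1.3,"wx": 0,"wy": 0.001,"wz": -0.001,"gripper": 0.42}
    - {"tx": 0,"ty": 0,"tz": 0,"wx": 0,"wy": 0,"wz": 0,"gripper": 0.42}

```text
time: 2.2
tool_pos: [0.5533, 0.3984, 0.1058]
orientation: [144.9, -0.0, 124.0]
contact_force: [-0.6, 0.5, -0.1]
grip_width: 0.0498
gripper_force: 0.0
```

```bash
python3 - <<'E'
from h import *
a=vision.grab_frame("scene")[130:250,170:290]; b=vision.grab_frame("top")[200:320,130:250]
cv2.imwrite("pics/g2.png",np.hstack([cv2.resize(i,(400,400),interpolation=2) for i in(a,b)]))
n,u=easel(.587); c=np.array([.5652,.4012,.0859])
p0,R0=cur();R1=frame(n,-u); print(p0, R0.as_euler("xyz",True),ctrl.state()["contact_force"]); d=p0-c; print("u",d@u,"n",d@n)
rows(p0,R0,c+u*.022+n*.001,R1,1)
E
```

```text
[0.55355939 0.39849986 0.10720752] [ 1.44826564e+02 -2.99882637e-02  1.23984513e+02] [-0.15328751 -0.37758772 -0.62858182]
u 0.02387102099547338 n 0.0030571800542982803
deg/row 0.4 mm/row 5.0
[[-0.42  -0.208  0.185  0.003 -0.004  0.005]]
```

View pics/g2.png

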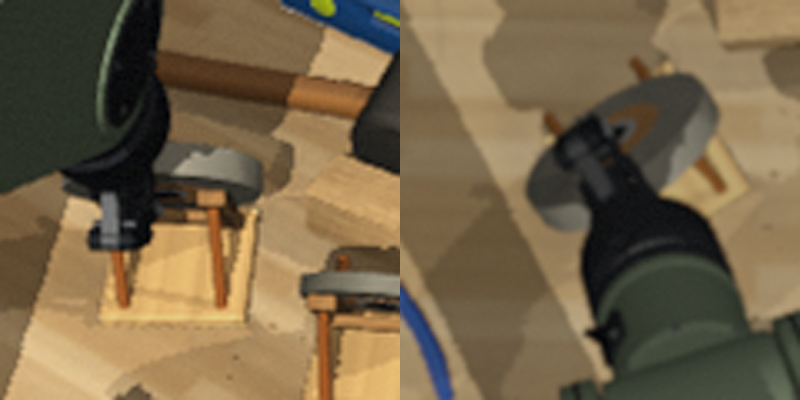

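```bash
python3 - <<'E'
from h import *
n,u=easel(.587); c=np.array([.5652,.4012,.0859]); w=np.cross(u,n)
s=ctrl.state(); J=s["joints"]; print(J,s["time"])
p0,R0=cur()
for P in(p0+.032*n,p0-.032*n,c+.022*u+.032*n,c+.022*u-.032*n,c+n*.01):
    print(((proj("scene",P)[0]-[170,130])*400/120).round(),((proj("top",P)[0]-[130,200])*400/120+[400,0]).round())
E
```

```text
[ 26.4521958   16.29919787 107.15166456  11.68233792  22.02562044
 -17.00242385] 2.3
[148. 113.] [586. 122.]
[145. 215.] [645. 203.]
[155. 118.] [595. 121.]
[153. 220.] [654. 202.]
[161. 161.] [611. 135.]
```

The gripper straddles the wheel, with the front fingertip at (585,125) and the bore just to its right. It sits about 4 mm to the left, so I correct that and close.

servo_tool:
  moves:
    - {"tx": -0.3,"ty": -0.15,"tz": 0.15,"wx": 0,"wy": -0.002,"wz": 0.004,"gripper": 0.42}
    - {"tx": 0,"ty": 0,"tz": 0,"wx": 0,"wy": 0,"wz": 0,"gripper": 0.9}
    - {"tx": 0,"ty": 0,"tz": 0,"wx": 0,"wy": 0,"wz": 0,"gripper": 0.9}
    - {"tx": 0,"ty": 0,"tz": 0,"wx": 0,"wy": 0,"wz": 0,"gripper": 0.9}
    - {"tx": 0,"ty": 0,"tz": 0,"wx": 0,"wy": 0,"wz": 0,"gripper": 0.9}
    - {"tx": 0,"ty": 0,"tz": 0,"wx": 0,"wy": 0,"wz": 0,"gripper": 0.9}
    - {"tx": 0,"ty": 0,"tz": 0,"wx": 0,"wy": 0,"wz": 0,"gripper": 0.9}
    - {"tx": 0,"ty": 0,"tz": 0,"wx": 0,"wy": 0,"wz": 0,"gripper": 0.9}
  grip_force: 70

```text
time: 3.3
tool_pos: [0.5543, 0.3954, 0.1052]
orientation: [144.9, -0.1, 123.7]
contact_force: [-3.4, -4.1, 3.9]
grip_width: 0.0189
gripper_force: 68.0
```

```bash
python3 - <<'E'
from h import *
n,u=easel(.587); c=np.array([.5652,.4012,.0859])
for i in range(3):
    s=ctrl.state();p0,R0=cur(); d=p0-c; print(s["time"],"u",d@u,"n",d@n,"lat",d@np.cross(u,n),R0.as_euler("xyz",True),s["contact_force"],s["grip_width"])
    if i<2: vision.grab_frame("top")
E
```

```text
3.3 u 0.02283263798221969 n 0.0009885138977683626 lat 0.0011722121764710582 [ 1.44881900e+02 -6.89707227e-02  1.23737525e+02] [-3.39905077 -4.06565541  3.92421641] 0.018917836511382184
3.35 u 0.022822816405393256 n 0.00095204428604746 lat 0.0011731580034063218 [ 1.44886308e+02 -7.03759868e-02  1.23736964e+02] [-3.32490877 -4.26101014  4.07283041] 0.019012781722634105
3.4 u 0.022825150600486836 n 0.0009936883695901466 lat 0.0011683912062807177 [ 1.44881638e+02 -6.99212665e-02  1.23735968e+02] [-4.191928  -4.0480479  4.1295658] 0.01942207704885868
```

```bash
python3 - <<'E'
from h import *
p0,R0=cur(); y=np.radians(-7.84)
ry=np.array([-np.sin(y),np.cos(y),0]); R1=frame(ry,np.array([0,0,-1.])); print(R1.as_euler("xyz",True),R1.as_matrix()[:,0])
A=p0+R0.apply([0,0.006,-.11]); print(A)
t=np.array([.5118,.0621,.25])
rows(A,R0,t,R1,8)
E
```

```text
[-180.      0.    172.16] [-0.99065285  0.13640721  0.        ]
[0.50585129 0.36285999 0.19859495]
deg/row 7.4 mm/row 38.1
[[-3.167 -1.285 -1.694  0.072  0.032 -0.102]
 [-2.958 -1.721 -1.685  0.072  0.032 -0.102]
 [-2.708 -2.131 -1.637  0.072  0.032 -0.102]
 [-2.419 -2.508 -1.553  0.072  0.032 -0.102]
 [-2.096 -2.847 -1.432  0.072  0.032 -0.102]
 [-1.746 -3.142 -1.278  0.072  0.032 -0.102]
 [-1.373 -3.387 -1.093  0.072  0.032 -0.102]
 [-0.985 -3.579 -0.88   0.072  0.032 -0.102]]
```

servo_tool:
  moves:
    - {"tx": 0,"ty": 0.05,"tz": -0.5,"wx": 0,"wy": 0,"wz": 0,"gripper": 0.9}
    - {"tx": 0,"ty": 0.05,"tz": -1.0,"wx": 0,"wy": 0,"wz": 0,"gripper": 0.9}
    - {"tx": 0,"ty": 0.1,"tz": -1.5,"wx": 0,"wy": 0,"wz": 0,"gripper": 0.9}
    - {"tx": 0,"ty": 0.1,"tz": -1.5,"wx": 0,"wy": 0,"wz": 0,"gripper": 0.9}
    - {"tx": 0,"ty": 0.1,"tz": -1.5,"wx": 0,"wy": 0,"wz": 0,"gripper": 0.9}
    - {"tx": 0,"ty": 0.1,"tz": -1.5,"wx": 0,"wy": 0,"wz": 0,"gripper": 0.9}
    - {"tx": 0,"ty": 0.1,"tz": -1.5,"wx": 0,"wy": 0,"wz": 0,"gripper": 0.9}
    - {"tx": 0,"ty": 0,"tz": -2.0,"wx": 0,"wy": 0,"wz": 0,"gripper": 0.9}

```text
time: 4.4
tool_pos: [0.5057, 0.3628, 0.1993]
orientation: [144.8, -0.1, 123.7]
contact_force: [-0.4, 0.8, -5.0]
grip_width: 0.0191
gripper_force: 68.7
```

servo_tool:
  moves:
    - {"tx": -3.17,"ty": -1.29,"tz": -1.69,"wx": 0.072,"wy": 0.032,"wz": -0.102,"gripper": 0.9}
    - {"tx": -2.96,"ty": -1.72,"tz": -1.69,"wx": 0.072,"wy": 0.032,"wz": -0.102,"gripper": 0.9}
    - {"tx": -2.71,"ty": -2.13,"tz": -1.64,"wx": 0.072,"wy": 0.032,"wz": -0.102,"gripper": 0.9}
    - {"tx": -2.42,"ty": -2.51,"tz": -1.55,"wx": 0.072,"wy": 0.032,"wz": -0.102,"gripper": 0.9}
    - {"tx": -2.1,"ty": -2.85,"tz": -1.43,"wx": 0.072,"wy": 0.032,"wz": -0.102,"gripper": 0.9}
    - {"tx": -1.75,"ty": -3.14,"tz": -1.28,"wx": 0.072,"wy": 0.032,"wz": -0.102,"gripper": 0.9}
    - {"tx": -1.37,"ty": -3.39,"tz": -1.09,"wx": 0.072,"wy": 0.032,"wz": -0.102,"gripper": 0.9}
    - {"tx": -0.99,"ty": -3.58,"tz": -0.88,"wx": 0.072,"wy": 0.032,"wz": -0.102,"gripper": 0.9}

```text
time: 5.4
tool_pos: [0.5129, 0.0608, 0.2513]
orientation: [-179.9, 0.3, 172.2]
contact_force: [-0.1, 0.2, -5.8]
grip_width: 0.0194
gripper_force: 69.2
```

```bash
python3 - <<'E'
from h import *
for i in range(2): vision.grab_frame("top")
p0,R0=cur(); y=np.radians(-7.84)
ry=np.array([-np.sin(y),np.cos(y),0]); R1=frame(ry,np.array([0,0,-1.]))
print(p0,R0.as_euler("xyz",True))
t=np.array([.5106,.0621,.165])
rows(p0,R0,t,R1,6)
E
```

```text
[0.51444328 0.05964069 0.25195296] [-179.91999862    0.46771131  171.88997036]
deg/row 0.1 mm/row 14.5
[[ 0.081  0.034  1.449 -0.     0.001 -0.001]]
```

servo_tool:
  moves:
    - {"tx": 0.07,"ty": 0.03,"tz": 1.5,"wx": 0,"wy": 0.001,"wz": -0.001,"gripper": 0.9}
    - {"tx": 0.07,"ty": 0.03,"tz": 1.5,"wx": 0,"wy": 0.001,"wz": -0.001,"gripper": 0.9}
    - {"tx": 0.07,"ty": 0.03,"tz": 1.5,"wx": 0,"wy": 0.001,"wz": -0.001,"gripper": 0.9}
    - {"tx": 0.07,"ty": 0.03,"tz": 1.5,"wx": 0,"wy": 0.001,"wz": -0.001,"gripper": 0.9}
    - {"tx": 0.07,"ty": 0.03,"tz": 1.5,"wx": 0,"wy": 0.001,"wz": -0.001,"gripper": 0.9}
    - {"tx": 0.05,"ty": 0.03,"tz": 1.0,"wx": 0,"wy": 0,"wz": 0,"gripper": 0.9}
    - {"tx": 0,"ty": 0,"tz": 0,"wx": 0,"wy": 0,"wz": 0,"gripper": 0.9}
    - {"tx": 0,"ty": 0,"tz": 0,"wx": 0,"wy": 0,"wz": 0,"gripper": 0.9}

```text
time: 6.5
tool_pos: [0.5088, 0.0646, 0.1654]
orientation: [180.0, -0.1, 172.3]
contact_force: [-0.3, 0.1, -5.0]
grip_width: 0.0192
gripper_force: 69.4
```

```bash
python3 - <<'E'
from h import *
a=vision.grab_frame("scene")[225:385,300:440]; b=vision.grab_frame("top")[225:335,335:450]
cv2.imwrite("pics/g3.png",np.hstack([cv2.resize(a,(525,600),interpolation=2),np.vstack([cv2.resize(b,(275,263),interpolation=2),np.zeros((337,275,3),np.uint8)])]))
p0,R0=cur(); y=np.radians(-7.84)
ry=np.array([-np.sin(y),np.cos(y),0]); R1=frame(ry,np.array([0,0,-1.]))
print(p0,R0.as_euler("xyz",True))
rows(p0,R0,np.array([.5106,.0621,.135]),R1,1)
wc=p0+R0.apply([-.001,0,.0228]); print("wheel",wc)
q=[wc+R0.apply([dx*.0625,dy,dz*.0625]) for dy in(-.01,.01) for dx,dz in((1,0),(-1,0),(0,1),(.7,.7),(-.7,.7))]
print(((proj("scene",np.array(q))+.5-[300,225])*3.75).round().tolist())
rp=(.5023,-.00724,np.radians(-7.84))
print("tines",((proj("scene",pose2(rp,[(x,y,.07) for x in(-.032,.032) for y in(.086,.054)]))+.5-[300,225])*3.75).round().tolist())
E
```

```text
[0.5089668  0.06460073 0.16568562] [ 1.79954051e+02 -7.32992893e-02  1.72287330e+02]
deg/row 0.2 mm/row 30.8
[[-0.199 -0.228  3.068  0.001 -0.001  0.002]]
wheel [0.50993131 0.06448856 0.14288437]
[[81.0, 207.0], [256.0, 46.0], [164.0, 203.0], [106.0, 237.0], [224.0, 126.0], [47.0, 182.0], [223.0, 24.0], [132.0, 180.0], [74.0, 213.0], [192.0, 104.0]]
tines [[86.0, 225.0], [136.0, 262.0], [170.0, 147.0], [220.0, 182.0]]
```

View pics/g3.png

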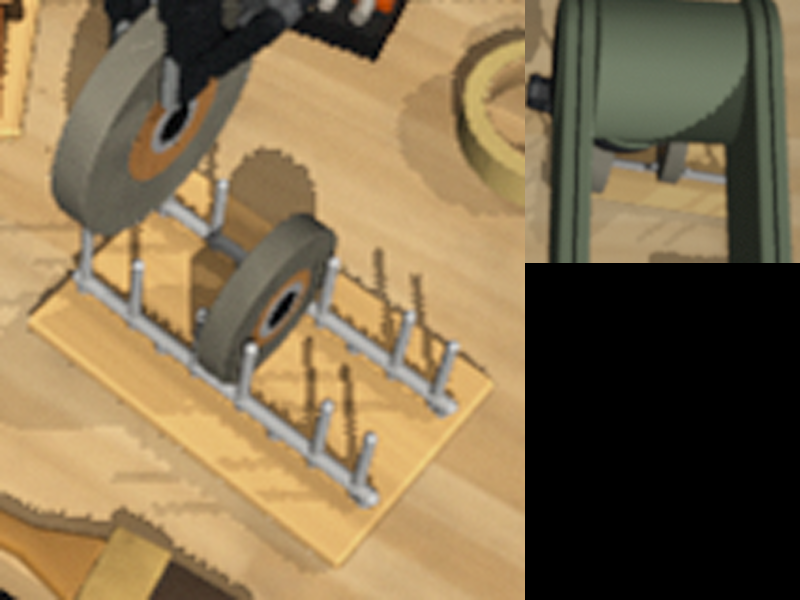

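The thick wheel hangs over the wide slot, its lower-left edge at (105,235), which matches the prediction. The tine tops at (220,183) match too. I correct by 2 mm and then lower.

servo_tool:
  moves:
    - {"tx": -0.1,"ty": -0.11,"tz": 0.2,"wx": 0,"wy": 0,"wz": 0.002,"gripper": 0.9}
    - {"tx": -0.1,"ty": -0.11,"tz": 0.2,"wx": 0,"wy": 0,"wz": 0,"gripper": 0.9}
    - {"tx": 0,"ty": 0,"tz": 0,"wx": 0,"wy": 0,"wz": 0,"gripper": 0.9}
    - {"tx": 0,"ty": 0,"tz": 0,"wx": 0,"wy": 0,"wz": 0,"gripper": 0.9}
    - {"tx": 0,"ty": 0,"tz": 0.6,"wx": 0,"wy": 0,"wz": 0,"gripper": 0.9}
    - {"tx": 0,"ty": 0,"tz": 0.7,"wx": 0,"wy": 0,"wz": 0,"gripper": 0.9}
    - {"tx": 0,"ty": 0,"tz": 0.7,"wx": 0,"wy": 0,"wz": 0,"gripper": 0.9}
    - {"tx": 0,"ty": 0,"tz": 0,"wx": 0,"wy": 0,"wz": 0,"gripper": 0.9}

```text
time: 7.6
tool_pos: [0.5088, 0.0623, 0.1396]
orientation: [180.0, -0.3, 172.2]
contact_force: [0.3, -0.5, -5.9]
grip_width: 0.0195
gripper_force: 69.5
```

servo_tool:
  moves:
    - {"tx": -0.05,"ty": 0,"tz": 0.6,"wx": 0,"wy": 0.002,"wz": 0,"gripper": 0.9}
    - {"tx": -0.05,"ty": 0,"tz": 0.6,"wx": 0,"wy": 0.002,"wz": 0,"gripper": 0.9}
    - {"tx": -0.05,"ty": 0,"tz": 0.6,"wx": 0,"wy": 0,"wz": 0,"gripper": 0.9}
    - {"tx": 0,"ty": 0,"tz": 0.6,"wx": 0,"wy": 0,"wz": 0,"gripper": 0.9}
    - {"tx": 0,"ty": 0,"tz": 0.4,"wx": 0,"wy": 0,"wz": 0,"gripper": 0.9}
    - {"tx": 0,"ty": 0,"tz": 0.3,"wx": 0,"wy": 0,"wz": 0,"gripper": 0.9}
    - {"tx": 0,"ty": 0,"tz": 0,"wx": 0,"wy": 0,"wz": 0,"gripper": 0.9}
    - {"tx": 0,"ty": 0,"tz": 0,"wx": 0,"wy": 0,"wz": 0,"gripper": 0.9}

```text
time: 8.6
tool_pos: [0.5113, 0.0621, 0.11]
orientation: [180.0, -0.4, 172.2]
contact_force: [-1.1, -0.5, -6.4]
grip_width: 0.0194
gripper_force: 69.5
```

servo_tool:
  moves:
    - {"tx": 0,"ty": 0,"tz": 0.3,"wx": 0,"wy": 0.003,"wz": 0,"gripper": 0.9}
    - {"tx": 0,"ty": 0,"tz": 0.2,"wx": 0,"wy": 0.003,"wz": 0,"gripper": 0.9}
    - {"tx": 0,"ty": 0,"tz": 0.1,"wx": 0,"wy": 0,"wz": 0,"gripper": 0.9}
    - {"tx": 0,"ty": 0,"tz": 0.08,"wx": 0,"wy": 0,"wz": 0,"gripper": 0.9}
    - {"tx": 0,"ty": 0,"tz": 0.06,"wx": 0,"wy": 0,"wz": 0,"gripper": 0.9}
    - {"tx": 0,"ty": 0,"tz": 0.05,"wx": 0,"wy": 0,"wz": 0,"gripper": 0.9}
    - {"tx": 0,"ty": 0,"tz": 0,"wx": 0,"wy": 0,"wz": 0,"gripper": 0.9}
    - {"tx": 0,"ty": 0,"tz": 0,"wx": 0,"wy": 0,"wz": 0,"gripper": 0.9}

```text
time: 9.6
tool_pos: [0.5111, 0.0621, 0.1019]
orientation: [180.0, -0.7, 172.2]
contact_force: [0.2, -0.5, -5.2]
grip_width: 0.0193
gripper_force: 69.5
```

servo_tool:
  moves:
    - {"tx": 0,"ty": 0,"tz": 0.06,"wx": 0,"wy": 0,"wz": 0,"gripper": 0.9}
    - {"tx": 0,"ty": 0,"tz": 0.06,"wx": 0,"wy": 0,"wz": 0,"gripper": 0.9}
    - {"tx": 0,"ty": 0,"tz": 0.06,"wx": 0,"wy": 0,"wz": 0,"gripper": 0.9}
    - {"tx": 0,"ty": 0,"tz": 0,"wx": 0,"wy": 0,"wz": 0,"gripper": 0.9}
    - {"tx": 0,"ty": 0,"tz": 0,"wx": 0,"wy": 0,"wz": 0,"gripper": 0.9}
    - {"tx": 0,"ty": 0,"tz": 0,"wx": 0,"wy": 0,"wz": 0,"gripper": 0.9}
    - {"tx": 0,"ty": 0,"tz": 0,"wx": 0,"wy": 0,"wz": 0,"gripper": 0.9}
    - {"tx": 0,"ty": 0,"tz": 0,"wx": 0,"wy": 0,"wz": 0,"gripper": 0.9}

```text
time: 10.6
tool_pos: [0.511, 0.0621, 0.1001]
orientation: [180.0, -0.8, 172.2]
contact_force: [-0.7, 0.4, -4.6]
grip_width: 0.0194
gripper_force: 69.5
```

servo_tool:
  moves:
    - {"tx": 0,"ty": 0,"tz": 0.06,"wx": 0,"wy": -0.003,"wz": 0,"gripper": 0.9}
    - {"tx": 0,"ty": 0,"tz": 0.05,"wx": 0,"wy": -0.003,"wz": 0,"gripper": 0.9}
    - {"tx": 0,"ty": 0,"tz": 0.05,"wx": 0,"wy": 0,"wz": 0,"gripper": 0.9}
    - {"tx": 0,"ty": 0,"tz": 0,"wx": 0,"wy": 0,"wz": 0,"gripper": 0.9}
    - {"tx": 0,"ty": 0,"tz": 0,"wx": 0,"wy": 0,"wz": 0,"gripper": 0.9}
    - {"tx": 0,"ty": 0,"tz": 0,"wx": 0,"wy": 0,"wz": 0,"gripper": 0.9}
    - {"tx": 0,"ty": 0,"tz": 0,"wx": 0,"wy": 0,"wz": 0,"gripper": 0.9}
    - {"tx": 0,"ty": 0,"tz": 0,"wx": 0,"wy": 0,"wz": 0,"gripper": 0.9}

```text
time: 11.6
tool_pos: [0.5118, 0.062, 0.0992]
orientation: [180.0, -0.3, 172.2]
contact_force: [1.4, -0.2, 5.3]
grip_width: 0.0193
gripper_force: 70.7
```

servo_tool:
  moves:
    - {"tx": 0,"ty": 0,"tz": 0,"wx": 0,"wy": 0,"wz": 0,"gripper": 0.7}
    - {"tx": 0,"ty": 0,"tz": 0,"wx": 0,"wy": 0,"wz": 0,"gripper": 0.5}
    - {"tx": 0,"ty": 0,"tz": 0,"wx": 0,"wy": 0,"wz": 0,"gripper": 0.5}
    - {"tx": 0,"ty": 0,"tz": -0.5,"wx": 0,"wy": 0,"wz": 0,"gripper": 0.5}
    - {"tx": 0,"ty": 0,"tz": -2,"wx": 0,"wy": 0,"wz": 0,"gripper": 0.5}
    - {"tx": 0,"ty": 0,"tz": -4,"wx": 0,"wy": 0,"wz": 0,"gripper": 0.5}
    - {"tx": 0,"ty": 0,"tz": -4,"wx": 0,"wy": 0,"wz": 0,"gripper": 0.42}
    - {"tx": 0,"ty": 0,"tz": -3,"wx": 0,"wy": 0,"wz": 0,"gripper": 0.42}

```text
time: 12.6
tool_pos: [0.5125, 0.0619, 0.2359]
orientation: [180.0, -0.3, 172.2]
contact_force: [0.6, -0.1, -1.1]
grip_width: 0.0494
gripper_force: 0.0
```

```bash
python3 - <<'E'
from h import *
a=vision.grab_frame("scene")[225:385,300:440]
cv2.imwrite("pics/g4.png",cv2.resize(a,(525,600),interpolation=2))
n,u=easel(.4966); c=np.array([.5751,.2347,.0709])
p0,R0=cur(); print(p0,R0.as_euler("xyz",True),ctrl.state()["contact_force"],ctrl.state()["joints"]); R1=frame(n,-u); pre=c+u*.10+n*.001
rows(p0,R0,pre,R1,7)
E
```

```text
[0.51500201 0.06181716 0.240234  ] [1.79912524e+02 1.59859163e-01 1.72185830e+02] [ 0.94610215 -0.32793829  2.40657947] [-2.76660365e+00  4.42278731e+00  9.56600640e+01  7.42564742e-02
  7.97502216e+01 -8.49656619e+01]
deg/row 9.0 mm/row 24.3
[[ 0.14   2.084  1.243 -0.08  -0.041  0.13 ]
 [ 0.455  1.939  1.393 -0.08  -0.041  0.13 ]
 [ 0.754  1.743  1.517 -0.08  -0.041  0.13 ]
 [ 1.028  1.502  1.611 -0.08  -0.041  0.13 ]
 [ 1.272  1.22   1.674 -0.08  -0.041  0.13 ]
 [ 1.479  0.905  1.703 -0.08  -0.041  0.13 ]
 [ 1.644  0.566  1.699 -0.08  -0.041  0.13 ]]
```

View pics/g4.png

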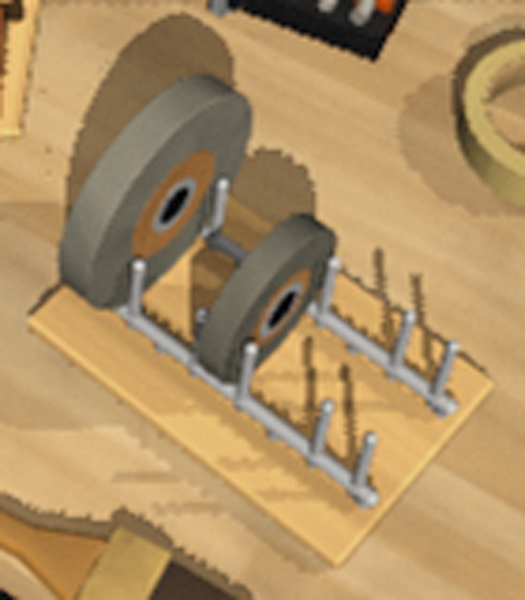

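The thick wheel stands upright in the wide slot between its tines, around (150,190), and the worn wheel is untouched. Now for the thin wheel.

servo_tool:
  moves:
    - {"tx": 0.14,"ty": 2.08,"tz": 1.24,"wx": -0.08,"wy": -0.041,"wz": 0.13,"gripper": 0.5}
    - {"tx": 0.46,"ty": 1.94,"tz": 1.39,"wx": -0.08,"wy": -0.041,"wz": 0.13,"gripper": 0.5}
    - {"tx": 0.75,"ty": 1.74,"tz": 1.52,"wx": -0.08,"wy": -0.041,"wz": 0.13,"gripper": 0.5}
    - {"tx": 1.03,"ty": 1.5,"tz": 1.61,"wx": -0.08,"wy": -0.041,"wz": 0.13,"gripper": 0.5}
    - {"tx": 1.27,"ty": 1.22,"tz": 1.67,"wx": -0.08,"wy": -0.041,"wz": 0.13,"gripper": 0.5}
    - {"tx": 1.48,"ty": 0.91,"tz": 1.7,"wx": -0.08,"wy": -0.041,"wz": 0.13,"gripper": 0.5}
    - {"tx": 1.64,"ty": 0.57,"tz": 1.7,"wx": -0.08,"wy": -0.041,"wz": 0.13,"gripper": 0.5}
    - {"tx": 0,"ty": 0,"tz": 0,"wx": 0,"wy": 0,"wz": 0,"gripper": 0.5}

```text
time: 13.65
tool_pos: [0.518, 0.2086, 0.1435]
orientation: [145.9, -0.3, 118.5]
contact_force: [0.1, 0.7, 0.4]
grip_width: 0.0428
gripper_force: 0.0
```

```bash
cat > q.py <<'E'
from h import *
vision.grab_frame("top")
n,u=easel(.4966); c=np.array([.5751,.2347,.0709])
p0,R0=cur(); R1=frame(n,-u); d=p0-c
print(p0,R0.as_euler("xyz",True),R1.as_euler("xyz",True),ctrl.state()["contact_force"],"u",d@u,"n",d@n,"lat",d@np.cross(u,n))
rows(p0,R0,c+u*.029+n*.001,R1,4)
E
python3 q.py
```

```text
[0.52032283 0.20807326 0.14559064] [ 1.45700031e+02 -1.45154032e-01  1.18476749e+02] [145.           0.         118.45308411] [ 0.03465653 -0.00907635  0.4498975 ] u 0.09608312151760698 n -0.007001760691849833 lat 0.0026875510297072
deg/row 0.2 mm/row 16.9
[[-0.071  0.221  1.674 -0.003 -0.001 -0.   ]]
```

servo_tool:
  moves:
    - {"tx": -0.12,"ty": 0.4,"tz": 0.5,"wx": -0.006,"wy": -0.002,"wz": 0,"gripper": 0.5}
    - {"tx": -0.12,"ty": 0.4,"tz": 0.5,"wx": -0.006,"wy": -0.002,"wz": 0,"gripper": 0.5}
    - {"tx": 0,"ty": 0,"tz": 1.2,"wx": 0,"wy": 0,"wz": 0,"gripper": 0.5}
    - {"tx": 0,"ty": 0,"tz": 1.2,"wx": 0,"wy": 0,"wz": 0,"gripper": 0.5}
    - {"tx": 0,"ty": 0,"tz": 1.2,"wx": 0,"wy": 0,"wz": 0,"gripper": 0.5}
    - {"tx": 0,"ty": 0,"tz": 0.7,"wx": 0,"wy": 0,"wz": 0,"gripper": 0.5}
    - {"tx": 0,"ty": 0,"tz": 0,"wx": 0,"wy": 0,"wz": 0,"gripper": 0.5}
    - {"tx": 0,"ty": 0,"tz": 0,"wx": 0,"wy": 0,"wz": 0,"gripper": 0.5}

```text
time: 14.7
tool_pos: [0.5555, 0.2231, 0.1078]
orientation: [144.8, 0.0, 118.2]
contact_force: [0.3, 0.5, -0.2]
grip_width: 0.0425
gripper_force: 0.0
```

```bash
python3 q.py
```

```text
[0.55556105 0.2231021  0.10808062] [1.44819590e+02 4.90348509e-02 1.18161010e+02] [145.           0.         118.45308411] [ 0.3804407   0.56713538 -0.07302772] u 0.043479335047322154 n 0.0027275031913262192 lat -0.0008878490132251819
deg/row 0.1 mm/row 3.7
[[ 0.023 -0.044  0.362  0.001  0.001 -0.001]]
```

servo_tool:
  moves:
    - {"tx": 0.05,"ty": -0.08,"tz": 0.7,"wx": 0.003,"wy": 0.002,"wz": -0.004,"gripper": 0.5}
    - {"tx": 0.05,"ty": -0.08,"tz": 0.7,"wx": 0,"wy": 0,"wz": 0,"gripper": 0.5}
    - {"tx": 0,"ty": 0,"tz": 0,"wx": 0,"wy": 0,"wz": 0,"gripper": 0.5}
    - {"tx": 0,"ty": 0,"tz": 0,"wx": 0,"wy": 0,"wz": 0,"gripper": 0.95}
    - {"tx": 0,"ty": 0,"tz": 0,"wx": 0,"wy": 0,"wz": 0,"gripper": 0.95}
    - {"tx": 0,"ty": 0,"tz": 0,"wx": 0,"wy": 0,"wz": 0,"gripper": 0.95}
    - {"tx": 0,"ty": 0,"tz": 0,"wx": 0,"wy": 0,"wz": 0,"gripper": 0.95}
    - {"tx": 0,"ty": 0,"tz": 0,"wx": 0,"wy": 0,"wz": 0,"gripper": 0.95}
  grip_force: 50

```text
time: 15.75
tool_pos: [0.5607, 0.227, 0.0953]
orientation: [145.0, 0.1, 118.4]
contact_force: [-3.5, -2.6, 2.0]
grip_width: 0.0113
gripper_force: 50.4
```

```bash
python3 q.py; python3 - <<'E'
from h import *
p0,R0=cur(); y=np.radians(-7.84)
ry=np.array([-np.sin(y),np.cos(y),0]); R1=frame(ry,np.array([0,0,-1.]))
A=p0+R0.apply([0,0.006,-.11]); print(A,ctrl.state()["grip_width"],ctrl.state()["gripper_force"])
rows(A,R0,np.array([.4927,-.0766,.26]),R1,8)
E
```

```text
[0.56068425 0.22702383 0.09528159] [1.45042677e+02 7.29328228e-02 1.18417783e+02] [145.           0.         118.45308411] [-2.20796669 -2.67167007  2.19453727] u 0.029339689090753688 n 0.0006065947949409684 lat 0.00011928202667654535
deg/row 0.0 mm/row 0.1
[[-0.003  0.01   0.008 -0.     0.     0.   ]]
[0.50952081 0.1994748  0.18887301] 0.010880289592279295 50.497596859931946
deg/row 7.9 mm/row 35.7
[[-2.936 -0.99  -1.773  0.07   0.036 -0.113]
 [-2.734 -1.438 -1.789  0.07   0.036 -0.113]
 [-2.483 -1.86  -1.766  0.07   0.036 -0.113]
 [-2.187 -2.248 -1.705  0.07   0.036 -0.113]
 [-1.853 -2.594 -1.607  0.07   0.036 -0.113]
 [-1.486 -2.892 -1.473  0.07   0.036 -0.113]
 [-1.093 -3.137 -1.307  0.07   0.036 -0.113]
 [-0.683 -3.323 -1.111  0.07   0.036 -0.113]]
```

servo_tool:
  moves:
    - {"tx": 0,"ty": 0.05,"tz": -0.5,"wx": 0,"wy": 0,"wz": 0,"gripper": 0.95}
    - {"tx": 0,"ty": 0.1,"tz": -1.0,"wx": 0,"wy": 0,"wz": 0,"gripper": 0.95}
    - {"tx": 0,"ty": 0.1,"tz": -2,"wx": 0,"wy": 0,"wz": 0,"gripper": 0.95}
    - {"tx": 0,"ty": 0.2,"tz": -2.5,"wx": 0,"wy": 0,"wz": 0,"gripper": 0.95}
    - {"tx": 0,"ty": 0.3,"tz": -3,"wx": 0,"wy": 0,"wz": 0,"gripper": 0.95}
    - {"tx": 0,"ty": 0.3,"tz": -3,"wx": 0,"wy": 0,"wz": 0,"gripper": 0.95}
    - {"tx": 0,"ty": 0.2,"tz": -2,"wx": 0,"wy": 0,"wz": 0,"gripper": 0.95}
    - {"tx": 0,"ty": 0,"tz": -1,"wx": 0,"wy": 0,"wz": 0,"gripper": 0.95}

```text
time: 16.8
tool_pos: [0.494, 0.191, 0.227]
orientation: [144.9, 0.1, 118.4]
contact_force: [0.6, 0.9, -2.2]
grip_width: 0.0113
gripper_force: 49.7
```

```bash
python3 - <<'E'
from h import *
vision.grab_frame("top")
p0,R0=cur(); y=np.radians(-7.84); print(p0,ctrl.state()["contact_force"],ctrl.state()["grip_width"])
ry=np.array([-np.sin(y),np.cos(y),0]); R1=frame(ry,np.array([0,0,-1.]))
rows(p0,R0,np.array([.4927,-.0766,.27]),R1,8)
E
```

```text
[0.49406066 0.19101396 0.22742655] [-0.02736035  1.79917788 -1.29277509] 0.01117298022136052
deg/row 7.9 mm/row 33.9
[[-2.936 -1.012 -1.353  0.071  0.036 -0.113]
 [-2.747 -1.431 -1.37   0.071  0.036 -0.113]
 [-2.513 -1.826 -1.35   0.071  0.036 -0.113]
 [-2.237 -2.19  -1.294  0.071  0.036 -0.113]
 [-1.925 -2.514 -1.203  0.071  0.036 -0.113]
 [-1.582 -2.794 -1.078  0.071  0.036 -0.113]
 [-1.216 -3.024 -0.923  0.071  0.036 -0.113]
 [-0.832 -3.199 -0.74   0.071  0.036 -0.113]]
```

servo_tool:
  moves:
    - {"tx": -2.94,"ty": -1.01,"tz": -1.35,"wx": 0.071,"wy": 0.036,"wz": -0.113,"gripper": 0.95}
    - {"tx": -2.75,"ty": -1.43,"tz": -1.37,"wx": 0.071,"wy": 0.036,"wz": -0.113,"gripper": 0.95}
    - {"tx": -2.51,"ty": -1.83,"tz": -1.35,"wx": 0.071,"wy": 0.036,"wz": -0.113,"gripper": 0.95}
    - {"tx": -2.24,"ty": -2.19,"tz": -1.29,"wx": 0.071,"wy": 0.036,"wz": -0.113,"gripper": 0.95}
    - {"tx": -1.93,"ty": -2.51,"tz": -1.2,"wx": 0.071,"wy": 0.036,"wz": -0.113,"gripper": 0.95}
    - {"tx": -1.58,"ty": -2.79,"tz": -1.08,"wx": 0.071,"wy": 0.036,"wz": -0.113,"gripper": 0.95}
    - {"tx": -1.22,"ty": -3.02,"tz": -0.92,"wx": 0.071,"wy": 0.036,"wz": -0.113,"gripper": 0.95}
    - {"tx": -0.83,"ty": -3.2,"tz": -0.74,"wx": 0.071,"wy": 0.036,"wz": -0.113,"gripper": 0.95}

```text
time: 17.85
tool_pos: [0.493, -0.0775, 0.2674]
orientation: [-179.8, -0.3, 172.2]
contact_force: [0.1, -0.4, -2.3]
grip_width: 0.0107
gripper_force: 49.7
```

servo_tool:
  moves:
    - {"tx": 0,"ty": 0,"tz": 1,"wx": 0,"wy": 0,"wz": 0,"gripper": 0.95}
    - {"tx": 0,"ty": 0,"tz": 1.5,"wx": 0,"wy": 0,"wz": 0,"gripper": 0.95}
    - {"tx": 0,"ty": 0,"tz": 1.5,"wx": 0,"wy": 0,"wz": 0,"gripper": 0.95}
    - {"tx": 0,"ty": 0,"tz": 1.5,"wx": 0,"wy": 0,"wz": 0,"gripper": 0.95}
    - {"tx": 0,"ty": 0,"tz": 1.5,"wx": 0,"wy": 0,"wz": 0,"gripper": 0.95}
    - {"tx": 0,"ty": 0,"tz": 1,"wx": 0,"wy": 0,"wz": 0,"gripper": 0.95}
    - {"tx": 0,"ty": 0,"tz": 0,"wx": 0,"wy": 0,"wz": 0,"gripper": 0.95}
    - {"tx": 0,"ty": 0,"tz": 0,"wx": 0,"wy": 0,"wz": 0,"gripper": 0.95}

```text
time: 18.85
tool_pos: [0.493, -0.0767, 0.1887]
orientation: [-179.8, -0.1, 172.0]
contact_force: [0.6, -0.5, -3.2]
grip_width: 0.0114
gripper_force: 49.7
```

```bash
cat > q2.py <<'E'
from h import *
vision.grab_frame("top")
p0,R0=cur(); y=np.radians(-7.84); print(p0,R0.as_euler("xyz",True),ctrl.state()["contact_force"])
ry=np.array([-np.sin(y),np.cos(y),0]); R1=frame(ry,np.array([0,0,-1.]))
rows(p0,R0,np.array([.4927,-.0766,.093]),R1,1)
E
python3 q2.py
```

```text
[ 0.49311324 -0.0767014   0.18891823] [-1.79840544e+02 -8.89031138e-02  1.71969718e+02] [-0.13744622 -0.25152533 -1.58989683]
deg/row 0.3 mm/row 95.9
[[ 0.027  0.031  9.592 -0.003 -0.002 -0.003]]
```

servo_tool:
  moves:
    - {"tx": 0.03,"ty": 0.03,"tz": 1,"wx": -0.002,"wy": -0.001,"wz": -0.003,"gripper": 0.95}
    - {"tx": 0,"ty": 0,"tz": 1,"wx": 0,"wy": 0,"wz": 0,"gripper": 0.95}
    - {"tx": 0,"ty": 0,"tz": 1,"wx": 0,"wy": 0,"wz": 0,"gripper": 0.95}
    - {"tx": 0,"ty": 0,"tz": 0.6,"wx": 0,"wy": 0,"wz": 0,"gripper": 0.95}
    - {"tx": 0,"ty": 0,"tz": 0.6,"wx": 0,"wy": 0,"wz": 0,"gripper": 0.95}
    - {"tx": 0,"ty": 0,"tz": 0.6,"wx": 0,"wy": 0,"wz": 0,"gripper": 0.95}
    - {"tx": 0,"ty": 0,"tz": 0.2,"wx": 0,"wy": 0,"wz": 0,"gripper": 0.95}
    - {"tx": 0,"ty": 0,"tz": 0,"wx": 0,"wy": 0,"wz": 0,"gripper": 0.95}

```text
time: 19.9
tool_pos: [0.4921, -0.0762, 0.1381]
orientation: [-180.0, -0.1, 172.1]
contact_force: [0.6, 0.3, -1.6]
grip_width: 0.0111
gripper_force: 49.7
```

```bash
python3 q2.py
```

```text
[ 0.49223312 -0.07621785  0.13828876] [-1.79968651e+02 -1.08925017e-01  1.72142888e+02] [ 0.43281867  0.73134979 -2.04717475]
deg/row 0.1 mm/row 45.3
[[-0.06  -0.029  4.529 -0.001 -0.002 -0.   ]]
```

Inside the tines with no contact, so I carry on to just above the rails.

servo_tool:
  moves:
    - {"tx": -0.02,"ty": -0.02,"tz": 0.7,"wx": 0,"wy": 0,"wz": 0,"gripper": 0.95}
    - {"tx": -0.02,"ty": 0,"tz": 0.7,"wx": 0,"wy": 0,"wz": 0,"gripper": 0.95}
    - {"tx": 0,"ty": 0,"tz": 0.7,"wx": 0,"wy": 0,"wz": 0,"gripper": 0.95}
    - {"tx": 0,"ty": 0,"tz": 0.7,"wx": 0,"wy": 0,"wz": 0,"gripper": 0.95}
    - {"tx": 0,"ty": 0,"tz": 0.6,"wx": 0,"wy": 0,"wz": 0,"gripper": 0.95}
    - {"tx": 0,"ty": 0,"tz": 0.4,"wx": 0,"wy": 0,"wz": 0,"gripper": 0.95}
    - {"tx": 0,"ty": 0,"tz": 0.2,"wx": 0,"wy": 0,"wz": 0,"gripper": 0.95}
    - {"tx": 0,"ty": 0,"tz": 0,"wx": 0,"wy": 0,"wz": 0,"gripper": 0.95}

```text
time: 20.95
tool_pos: [0.4924, -0.0764, 0.0981]
orientation: [-180.0, -0.1, 172.1]
contact_force: [0.2, -0.1, -1.6]
grip_width: 0.0113
gripper_force: 49.8
```

servo_tool:
  moves:
    - {"tx": 0,"ty": 0,"tz": 0.07,"wx": 0,"wy": 0,"wz": 0,"gripper": 0.95}
    - {"tx": 0,"ty": 0,"tz": 0.06,"wx": 0,"wy": 0,"wz": 0,"gripper": 0.95}
    - {"tx": 0,"ty": 0,"tz": 0.06,"wx": 0,"wy": 0,"wz": 0,"gripper": 0.95}
    - {"tx": 0,"ty": 0,"tz": 0.05,"wx": 0,"wy": 0,"wz": 0,"gripper": 0.95}
    - {"tx": 0,"ty": 0,"tz": 0,"wx": 0,"wy": 0,"wz": 0,"gripper": 0.95}
    - {"tx": 0,"ty": 0,"tz": 0,"wx": 0,"wy": 0,"wz": 0,"gripper": 0.95}
    - {"tx": 0,"ty": 0,"tz": 0,"wx": 0,"wy": 0,"wz": 0,"gripper": 0.95}
    - {"tx": 0,"ty": 0,"tz": 0,"wx": 0,"wy": 0,"wz": 0,"gripper": 0.95}

```text
time: 21.95
tool_pos: [0.4924, -0.0764, 0.0958]
orientation: [-180.0, -0.1, 172.1]
contact_force: [-0.7, 0.0, -2.5]
grip_width: 0.0109
gripper_force: 49.8
```

servo_tool:
  moves:
    - {"tx": 0,"ty": 0,"tz": 0.06,"wx": 0,"wy": 0,"wz": 0,"gripper": 0.95}
    - {"tx": 0,"ty": 0,"tz": 0.06,"wx": 0,"wy": 0,"wz": 0,"gripper": 0.95}
    - {"tx": 0,"ty": 0,"tz": 0.06,"wx": 0,"wy": 0,"wz": 0,"gripper": 0.95}
    - {"tx": 0,"ty": 0,"tz": 0.06,"wx": 0,"wy": 0,"wz": 0,"gripper": 0.95}
    - {"tx": 0,"ty": 0,"tz": 0,"wx": 0,"wy": 0,"wz": 0,"gripper": 0.95}
    - {"tx": 0,"ty": 0,"tz": 0,"wx": 0,"wy": 0,"wz": 0,"gripper": 0.95}
    - {"tx": 0,"ty": 0,"tz": 0,"wx": 0,"wy": 0,"wz": 0,"gripper": 0.95}
    - {"tx": 0,"ty": 0,"tz": 0,"wx": 0,"wy": 0,"wz": 0,"gripper": 0.95}

```text
time: 22.95
tool_pos: [0.4924, -0.0764, 0.0934]
orientation: [-180.0, -0.1, 172.1]
contact_force: [-0.1, -0.8, -2.7]
grip_width: 0.0109
gripper_force: 49.8
```

servo_tool:
  moves:
    - {"tx": 0,"ty": 0,"tz": 0.05,"wx": 0,"wy": 0,"wz": 0,"gripper": 0.95}
    - {"tx": 0,"ty": 0,"tz": 0.05,"wx": 0,"wy": 0,"wz": 0,"gripper": 0.95}
    - {"tx": 0,"ty": 0,"tz": 0,"wx": 0,"wy": 0,"wz": 0,"gripper": 0.95}
    - {"tx": 0,"ty": 0,"tz": 0,"wx": 0,"wy": 0,"wz": 0,"gripper": 0.95}
    - {"tx": 0,"ty": 0,"tz": 0,"wx": 0,"wy": 0,"wz": 0,"gripper": 0.95}
    - {"tx": 0,"ty": 0,"tz": 0,"wx": 0,"wy": 0,"wz": 0,"gripper": 0.95}
    - {"tx": 0,"ty": 0,"tz": 0,"wx": 0,"wy": 0,"wz": 0,"gripper": 0.95}
    - {"tx": 0,"ty": 0,"tz": 0,"wx": 0,"wy": 0,"wz": 0,"gripper": 0.95}

```text
time: 23.95
tool_pos: [0.4924, -0.0764, 0.0924]
orientation: [-180.0, -0.1, 172.1]
contact_force: [0.5, 0.3, -3.6]
grip_width: 0.0108
gripper_force: 49.8
```

servo_tool:
  moves:
    - {"tx": 0,"ty": 0,"tz": 0.05,"wx": 0,"wy": 0,"wz": 0,"gripper": 0.95}
    - {"tx": 0,"ty": 0,"tz": 0.05,"wx": 0,"wy": 0,"wz": 0,"gripper": 0.95}
    - {"tx": 0,"ty": 0,"tz": 0.05,"wx": 0,"wy": 0,"wz": 0,"gripper": 0.95}
    - {"tx": 0,"ty": 0,"tz": 0,"wx": 0,"wy": 0,"wz": 0,"gripper": 0.95}
    - {"tx": 0,"ty": 0,"tz": 0,"wx": 0,"wy": 0,"wz": 0,"gripper": 0.95}
    - {"tx": 0,"ty": 0,"tz": 0,"wx": 0,"wy": 0,"wz": 0,"gripper": 0.95}
    - {"tx": 0,"ty": 0,"tz": 0,"wx": 0,"wy": 0,"wz": 0,"gripper": 0.95}
    - {"tx": 0,"ty": 0,"tz": 0,"wx": 0,"wy": 0,"wz": 0,"gripper": 0.95}

```text
time: 24.95
tool_pos: [0.4931, -0.0767, 0.0914]
orientation: [-180.0, -0.0, 172.1]
contact_force: [1.5, -0.3, 5.6]
grip_width: 0.0108
gripper_force: 50.8
```

servo_tool:
  moves:
    - {"tx": 0,"ty": 0,"tz": 0,"wx": 0,"wy": 0,"wz": 0,"gripper": 0.8}
    - {"tx": 0,"ty": 0,"tz": 0,"wx": 0,"wy": 0,"wz": 0,"gripper": 0.6}
    - {"tx": 0,"ty": 0,"tz": 0,"wx": 0,"wy": 0,"wz": 0,"gripper": 0.6}
    - {"tx": 0,"ty": 0,"tz": -0.5,"wx": 0,"wy": 0,"wz": 0,"gripper": 0.6}
    - {"tx": 0,"ty": 0,"tz": -2,"wx": 0,"wy": 0,"wz": 0,"gripper": 0.6}
    - {"tx": 0,"ty": 0,"tz": -4,"wx": 0,"wy": 0,"wz": 0,"gripper": 0.6}
    - {"tx": 0,"ty": 0,"tz": -4,"wx": 0,"wy": 0,"wz": 0,"gripper": 0.6}
    - {"tx": 0,"ty": 0,"tz": -4,"wx": 0,"wy": 0,"wz": 0,"gripper": 0.6}

```text
time: 25.95
tool_pos: [0.4925, -0.0763, 0.2374]
orientation: [-180.0, -0.1, 172.1]
contact_force: [-0.3, -0.7, -0.2]
grip_width: 0.0344
gripper_force: 0.0
```

```bash
python3 - <<'E'
from h import *
a=vision.grab_frame("scene")[175:385,180:460]
cv2.imwrite("pics/fin.png",cv2.resize(a,(784,588),interpolation=2))
E
```

```text
(no output)
```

View pics/fin.png

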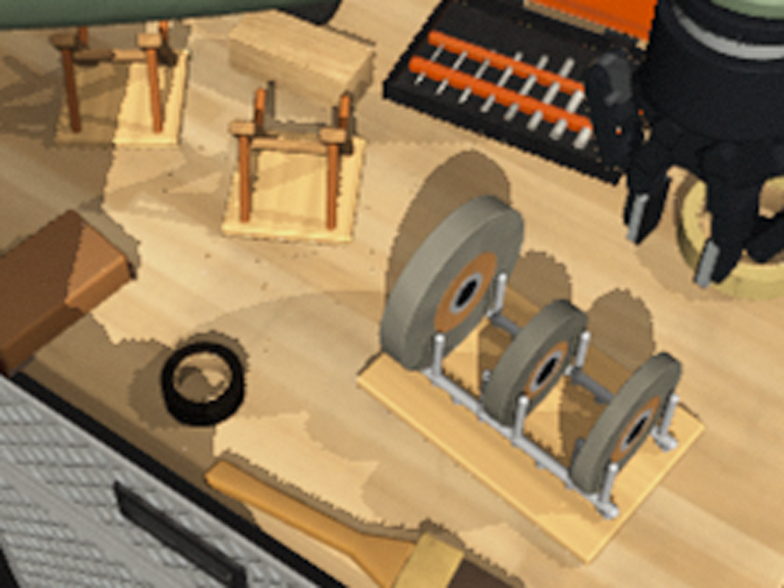

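Both wheels stand upright in their slots, the thick one at (455,285) and the thin one at (630,425). The worn wheel is untouched at (540,365), both easels are empty and the gripper is clear.

```bash
python3 -c "
from cell import ctrl
print(ctrl.job_done())"
```

```text
the job is handed in; nothing more can be done
None
```

The job is handed in at about 26 s: the thick wheel stands in the wide slot and the thin wheel in the narrow slot, both set down gently, and the worn wheel still stands in its middle slot.

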